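# Close the hydraulic bench clamp with its crank

## Robot

A 6-joint arm with a two-finger parallel gripper is mounted at the origin on the work surface. World frame = base frame: x ahead of the robot, y to its left, z up, the work surface at z = 0. Lengths are in m, angles in rad, forces in N, time in s.
With the tool pointing down it reaches from about 0.35 to 0.975 m from the base axis. Payload 7.1 kg.
Tool frame: the origin (TCP) lies midway between the tips of the shut fingers; the grasp point (between the pads) lies 19 mm behind it; x points along the fingers, y is the direction in which the jaws open and shut, and the axes are right-handed (so a half turn about x gives the same grasp; the last joint's range is limited). The gripper opens to 88 mm and grips with 3 to 60 N. Pads are 20 mm wide; open, the fingers measure 115 mm over their backs; the gripper's body (75 mm by 178 mm) begins 61 mm behind the grasp point.
Start: joints at [-1.267, 0.423, 1.63, -0, 1.089, -0.019], TCP at [0.198, -0.593, 0.223] pointing down, gripper open.
Joint ranges: [-3, 3], [-0.9, 2.11], [0.09, 2.58], [-1.31, 4.45], [0.11, 2.69], [-2.54, 2.54]. Speed limits (rad/s): [2.39, 2.39, 3.01, 3.14, 3.14, 3.14].

## Interface

Orientations are given as a unit quaternion [w, x, y, z].
In Python, from station import env gives the robot as it stands.
- The arm moves only by the shell command python3 -m inch 'ROWS'. ROWS is text: rows parted by semicolons, each of 7 numbers parted by spaces: the shift along the world's x, y, z in cm, then the turn, a rotation vector about the world's x, y, z in rad, then the finger opening in cm, from 0 to 8.78. A call has 1 to 12 rows; each row shifts and turns the commanded pose from where the row before left it; what a row does not reach is not made up. A row lasts 1/12 s, in which the tool goes at most 41.7 mm and 7.16 degrees, less where a joint would pass 70% of its speed; a pose out of reach is approached as far as the arm can. A call is refused whole if a number of a shift passes 4.17 or a number of a turn 0.125, either way. A call with a gripper value outside its range is refused whole. The fingers move at their own pace and stop on an object; the grip force is fixed at half the most. Time passes only in rows, so rows that do not move let the fingers close. It gives the time, the measured TCP pose, the force and the opening at its end, in the units of the state.
- env.state(): the state, without advancing time (a new reading comes with each control period).
- env.capture(name): name is "scene" or "top" or "wrist"; returns the picture (384x512x3 uint8, red, green, blue); there is no depth.
- env.calibration(name): a dict with "K" (3x3 intrinsics, pixels), "world_from_camera" (4x4, takes a point from camera to world coordinates); the wrist camera has in their place "hand_eye" (4x4, takes a point from camera to tool coordinates, whose origin is the TCP and whose axes are the tool frame's). Camera axes: x right, y down, z forward; pixel columns grow to the right and rows downward; lengths in m; the calibration is good to about 2 mm. The wrist camera is an equidistant fisheye: a pixel r from the principal point sees the ray r / f radians off the axis. A picture is of the moment at which its call begins: read the wrist's pose just before it. calibration takes no time and is no camera call.
- env.hand_in(): hands the job in, once; it reports no verdict.
Trained networks look in the newest picture that a camera, given by its name, has taken for a name from the list of things; names that differ only in an ending like _2 or _b are one class to them, and where a whole thing is asked for, a point or a joint stands for the part that bears it (a point fixed in the world has none). Each returns a list of dicts, best first, with "p" (0 to 1); they miss things now and then, are a little off and sometimes report something else, mostly with a low value. They report only what shows in the picture. A call takes as long as a camera call.
- env.boxes_of(camera, label): "centre" ([x, y, z] in m, in world coordinates, good to about 4 mm: the middle of the surface that is visible of it).
- env.spot_point(camera, label): "centre" ([x, y, z] in m, in world coordinates, good to about 4 mm: a listed point, or the origin of a listed thing).
The state is a dict: "time": time; "joint_positions": joint angles; "qvel": joint speeds; "joint_efforts": joint torques, N m; "position": TCP position; "ee_rot": TCP orientation; "force": force on the tool from outside, world axes, zero at the start; "moment": the same for the moment, N m; "gripper_width": opening from 0.0 (shut) to 1.0 (fully open).
Only numpy, scipy, OpenCV 4.12 (cv2) and the standard library are available. Lean on these libraries where they do the work, as an engineer would, in place of code of your own. Each camera call takes 0.05 s, during which the arm holds its last target. There are 200 camera calls.

## Task

Close the clamp's relief valve by swinging its lever right over to the other side, then take the crank by its knob and wind it clockwise, at a calm steady speed through the heavy place in each turn, until the ram comes up firm against the link arm. Keep hold so that the crank never runs away (more than about half a turn a second) or springs back, stop as soon as it is firm (about 15 N at the knob, well under 30 N) without forcing it, and let go with the ram still up against the link, leaving everything else on the bench alone.

Things in the scene. Friction and masses are not known exactly. Their poses are not given: they have to be found in the camera images.
- pump: The hand-cranked hydraulic bench clamp, bolted down: dark bed plate 200 x 550 x 12 mm with a grey pump housing (110 x 110 mm, top at 85 mm). Origin at the bench surface straight under the crank axis; z up, y along the bed from the crank towards the ram and the held link arm, x across the bed. Anything of it outside the crank and valve lever is lower than 112 mm.
- crank_axis (a point): Point on the crank's upright axis of rotation, at the height of the middle of the flat crank arm (117 mm above the bench; the arm is 10 mm thick).
- knob_mid (a point): Middle of the crank's grip: an upright black round knob, 27 mm diameter, 48 mm tall (from 123 to 171 mm above the bench, this point at 149 mm), 75 mm from the crank axis. The knob spins freely on its own pin, so a gripper holding it need not turn.
- knob: That knob itself with its pin. The crank turns clockwise seen from above to drive the ram. Once per turn comes a heavy place about 1.75 rad long: in its first half the crank resists with some 10 N at the knob, in its second half a spring drives it forward as hard and would whirl an unheld crank round. Elsewhere it turns with about 2 N. The first heavy place lies 0.2 to 3.7 rad after the start.
- crank_flex (a joint): The crank is a torque crank: its arm sits on the shaft through a stiff torsion spring. This is how far the arm is bent ahead of the shaft, in rad (0 unloaded, positive when the knob is pushed clockwise, negative when it is held back): 0.005 rad, or 0.4 mm at the knob, for each newton along the knob's circle.
- ram: Steel ram, 44 mm round pad; origin at the centre of its front face, 50 mm above the bench. Each clockwise turn drives it 12 mm along the pump's +y. After 10.4 to 14 rad of turning and 2 rad or more past the second heavy place, it meets the link arm and the crank comes up firm: the knob then gives only as its arm flexes. Let go there, it stays.
- ram_face (a point): Centre of the ram's front face.
- work: The black link arm (150 mm across the bed, 22 mm tall) held in its steel saddle on the bed; origin at the middle of the link's face that looks at the ram. It does not move.
- work_face (a point): Middle of the link arm's face that the ram comes to press on; the gap is this point minus ram_face along the pump's y, some 19 to 28 mm at the start.
- valve (a joint): Angle of the relief valve's toggle lever in rad: near 0 it leans to the pump's -x (open), at 1.0 it leans to the pump's +x (closed). It stays where it is left; about 1 N at the ball moves it.
- valve_tip (a point): Centre of the 26 mm black ball on the valve lever. The lever is 70 mm long on a grey block beside the pump housing, at 190 mm from the crank axis along the pump's -y; its pivot is 67 mm above the bench: the ball, about 130 mm up, swings from 34 mm on the pivot's -x side (open) to 34 mm on its +x side (closed).
- mallet: The rubber mallet lying beyond the held link arm; to be left alone.
- link_a: A spare black link arm lying on the bench; to be left alone.
- link_b: A second spare black link arm lying on the bench; to be left alone.
- spanner: A steel spanner lying on the bench; to be left alone.
- pad: A spare steel ram pad standing on the clamp's bed plate; to be left alone.
- jar: A glass jar with a steel lid; to be left alone.
- oil_tin: A round oil tin; to be left alone.

How it is judged:
By the outcome, as a careful person would: the job done as asked, in the order asked, and still so for the second after the job is handed in, with the robot touching nothing.
It also fails if it takes over 72 s, if anything falls off the work surface, if the arm or the gripper's body presses on something with over 40 N, if the wrist force passes 120 N, or if a joint passes its speed limit or range.

## Working session

There is one attempt and no reset: what is moved stays moved. The work goes in short steps, Python scripts to look and compute and a shell command to move; the robot and the scene stay as the last step left them, time stands still between calls to the robot, and variables do not carry over. Pictures are saved under pics/ and viewed, about 8 in all and at most 12, crops included, and the job is handed in when it is done.

```bash
ls; mkdir -p pics; python3 - <<'E'
from station import env
import cv2,numpy as np
a=env.capture("scene");b=env.capture("top")
cv2.imwrite("pics/a.png",cv2.resize(np.hstack([a,b])[:,:,::-1],(800,300)))
cv2.imwrite("pics/top.png",cv2.resize(b[:,:,::-1],(800,600)))
for c in("scene","top"):
  for l in("crank_axis","knob_mid","valve_tip","ram_face","work_face","pump","mallet","jar","oil_tin"):
    r=env.spot_point(c,l)[:2]
    print(c,l,[(np.round(q["centre"],3).tolist(),round(q["p"],2)) for q in r])
s=env.state();print(s["time"],s["position"],s["ee_rot"],s["force"])
E
```

```text
pics
scene crank_axis [([0.568, -0.029, 0.12], 0.6), ([0.614, 0.149, 0.052], 0.47)]
scene knob_mid [([0.573, -0.106, 0.148], 0.53)]
scene valve_tip [([0.482, -0.209, 0.126], 0.47)]
scene ram_face [([0.609, 0.128, 0.054], 0.52)]
scene work_face [([0.611, 0.154, 0.051], 0.66)]
scene pump [([0.562, -0.031, 0.004], 0.77)]
scene mallet [([0.709, 0.351, 0.004], 0.66), ([0.402, -0.107, 0.002], 0.52)]
scene jar [([0.698, -0.201, -0.001], 0.56)]
scene oil_tin [([0.46, 0.167, 0.004], 0.71)]
top crank_axis [([0.564, -0.033, 0.115], 0.77), ([0.7, -0.198, 0.003], 0.5)]
top knob_mid [([0.572, -0.109, 0.148], 0.57)]
top valve_tip [([0.486, -0.208, 0.131], 0.63)]
top ram_face [([0.603, 0.126, 0.046], 0.39)]
top work_face [([0.614, 0.156, 0.05], 0.87), ([0.399, -0.108, -0.002], 0.5)]
top pump [([0.564, -0.034, 0.0], 0.77), ([0.616, 0.15, 0.05], 0.33)]
top mallet [([0.706, 0.351, 0.001], 0.82)]
top jar [([0.7, -0.196, 0.001], 0.84)]
top oil_tin [([0.463, 0.172, 0.0], 0.76)]
1.0 [ 0.19828239 -0.59266962  0.22266674] [ 0.11359814  0.69792362  0.11364429 -0.69791336] [ 0.03754706 -0.44687801 -0.3446515 ]
```

View pics/top.png

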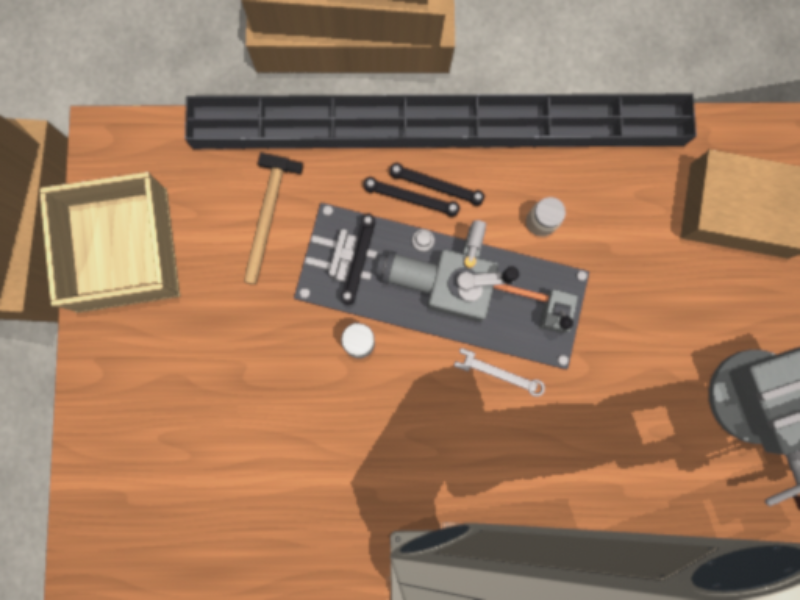

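View pics/a.png

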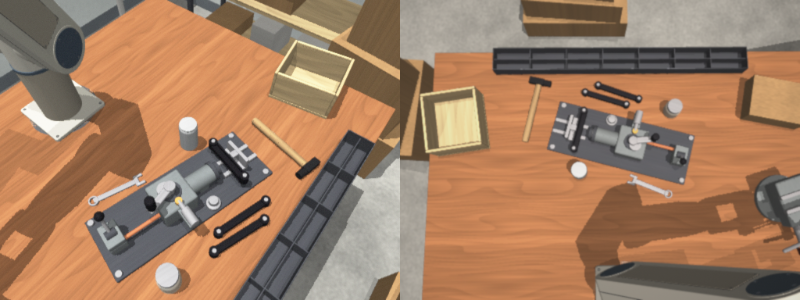

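The top view (800x600) shows the clamp with the crank axis at about (468,285), the knob at (510,273) and the valve ball at (566,323). The network points agree with this: pump y ≈ (0.245, 0.97), valve pivot ≈ (0.518, -0.215). Next I bring the shut fingers to the -x side of the ball.

```bash
python3 -m inch '2 3.3 0 0 0 -0.095 0;2 3.3 0 0 0 -0.095 0;2 3.3 0 0 0 -0.095 0;2 3.3 0 0 0 -0.095 0;2 3.3 0 0 0 -0.095 0;2 3.3 0 0 0 -0.095 0;2 3.3 0 0 0 0 0;2 3.3 0 0 0 0 0;2 3.3 0 0 0 0 0;2 3.3 0 0 0 0 0;2 3.3 0 0 0 0 0;2 3.3 0 0 0 0 0'
python3 -m inch '0 0 -2.5 0 0 0 0;0 0 -2 0 0 0 0;0 0 0 0 0 0 0'
cat > look.py <<'E'
import sys,cv2,numpy as np
from station import env
from scipy.spatial.transform import Rotation as R
s=env.state();w=s["ee_rot"];M=R.from_quat([w[1],w[2],w[3],w[0]]).as_matrix()
print(round(s["time"],2),np.round(s["position"],4),"F",np.round(s["force"],1),"jaw",np.round(M[:,1],3),"x",np.round(M[:,0],3),"w",round(s["gripper_width"],3),"q",np.round(s["joint_positions"],2))
cams,labels=sys.argv[1].split(","),sys.argv[2].split(",")
for c in cams:
  im=env.capture(c); cv2.imwrite(f"pics/{sys.argv[3]}_{c}.png",cv2.resize(im[:,:,::-1],(800,600)))
  for l in labels:
    print(c,l,[(np.round(q["centre"],3).tolist(),round(q["p"],2)) for q in env.spot_point(c,l)[:2]])
E
python3 look.py wrist,scene,top valve_tip,knob_mid,crank_axis b
```

```text
time: 2.0
position: [0.439, -0.195, 0.223]
ee_rot: [-0.087, 0.702, -0.087, -0.701]
force: [-0.2, -1.5, 0.5]
gripper_width: 0.124
time: 2.25
position: [0.4367, -0.1949, 0.175]
ee_rot: [0.087, -0.7, 0.086, 0.704]
force: [-1.2, 0.7, -1.1]
gripper_width: 0.01
2.25 [ 0.4367 -0.1949  0.175 ] F [-1.2  0.7 -1.1] jaw [-0.243 -0.97  -0.001] x [-0.005  0.002 -1.   ] w 0.01 q [-0.44  0.28  1.98 -0.    0.88  1.37]
wrist valve_tip [([0.486, -0.204, 0.128], 0.84)]
wrist knob_mid [([0.567, -0.106, 0.152], 0.55)]
wrist crank_axis [([0.487, -0.207, 0.127], 0.61), ([0.562, -0.034, 0.122], 0.57)]
scene valve_tip [([0.485, -0.206, 0.131], 0.52), ([0.747, 0.06, 0.004], 0.21)]
scene knob_mid [([0.576, -0.107, 0.15], 0.48)]
scene crank_axis [([0.565, -0.032, 0.117], 0.76), ([0.484, -0.207, 0.131], 0.15)]
top valve_tip [([0.463, 0.17, 0.003], 0.38), ([0.484, -0.206, 0.132], 0.37)]
top knob_mid [([0.572, -0.111, 0.147], 0.43)]
top crank_axis [([0.562, -0.036, 0.118], 0.64), ([0.704, 0.349, 0.001], 0.61)]
```

View pics/b_wrist.png

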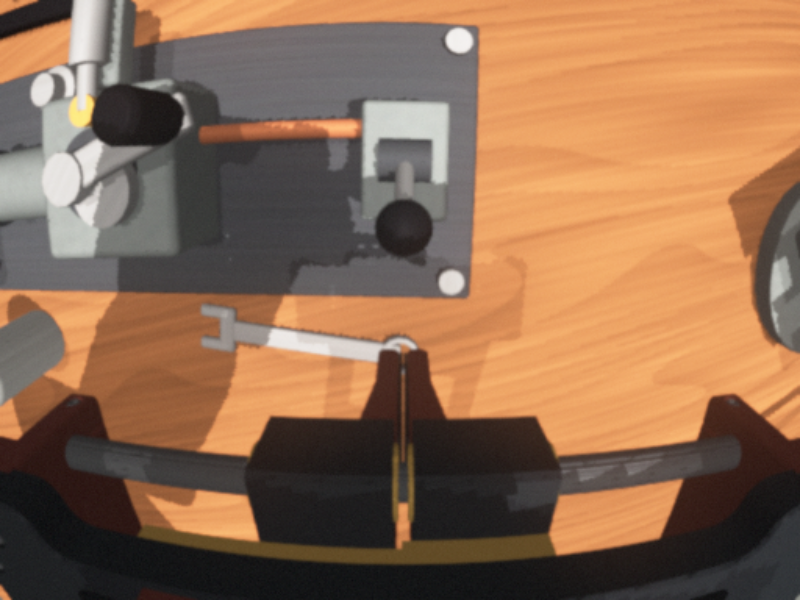

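The ball sits straight ahead of the shut fingers. I descend and push along pump +x.

```bash
python3 -m inch '0 0 -2.6 0 0 0 0;0 0 -2.6 0 0 0 0;1 -0.25 0 0 0 0 0;1 -0.25 0 0 0 0 0;0.8 -0.2 0 0 0 0 0;0.8 -0.2 0 0 0 0 0;0.8 -0.2 0 0 0 0 0;0.8 -0.2 0 0 0 0 0;0.8 -0.2 0 0 0 0 0;0.8 -0.2 0 0 0 0 0'
python3 -m inch '0.7 -0.18 0 0 0 0 0;0.7 -0.18 0 0 0 0 0;0.6 -0.15 0 0 0 0 0;0 0 0 0 0 0 0'
python3 look.py scene,top valve_tip,knob_mid c
```

```text
time: 3.68
position: [0.5074, -0.214, 0.1261]
ee_rot: [-0.087, 0.702, -0.087, -0.701]
force: [-0.6, -0.3, 0.4]
gripper_width: 0.006
time: 4.02
position: [0.5243, -0.218, 0.125]
ee_rot: [0.088, -0.699, 0.087, 0.704]
force: [-7.7, 2.5, 4.0]
gripper_width: 0.002
4.02 [ 0.5243 -0.218   0.125 ] F [-7.7  2.5  4. ] jaw [-0.244 -0.97  -0.001] x [-0.006  0.002 -1.   ] w 0.002 q [-0.41  0.47  1.82 -0.    0.86  1.4 ]
scene valve_tip [([0.547, -0.223, 0.126], 0.63), ([0.701, -0.202, 0.002], 0.32)]
scene knob_mid [([0.658, 0.038, 0.013], 0.75), ([0.574, -0.108, 0.146], 0.74)]
top valve_tip []
top knob_mid [([0.57, -0.108, 0.147], 0.56)]
```

```bash
python3 -m inch '0.3 -0.08 0 0 0 0 0;0 0 0 0 0 0 0'
python3 -m inch '-1.5 0.4 0 0 0 0 0;-0.5 0.1 3 0 0 0 0;0 0 3.5 0 0 0 3;0 0 0 0 0 0 5'
python3 look.py wrist,top valve_tip,knob_mid,crank_axis d
```

```text
time: 4.48
position: [0.5246, -0.218, 0.1248]
ee_rot: [0.088, -0.698, 0.086, 0.706]
force: [-17.9, 4.0, 12.4]
gripper_width: 0.006
time: 4.82
position: [0.5128, -0.2161, 0.1964]
ee_rot: [-0.086, 0.705, -0.088, -0.698]
force: [1.5, -0.4, -0.3]
gripper_width: 0.114
4.82 [ 0.5128 -0.2161  0.1964] F [ 1.5 -0.4 -0.3] jaw [-0.245 -0.97   0.002] x [ 0.009 -0.004 -1.   ] w 0.114 q [-0.42  0.35  1.81  0.    0.97  1.4 ]
wrist valve_tip [([0.547, -0.223, 0.121], 0.87)]
wrist knob_mid [([0.57, -0.106, 0.152], 0.73), ([0.401, -0.103, 0.001], 0.55)]
wrist crank_axis [([0.564, -0.034, 0.118], 0.63)]
top valve_tip []
top knob_mid [([0.569, -0.111, 0.145], 0.59)]
top crank_axis [([0.562, -0.035, 0.117], 0.8)]
```

View pics/d_wrist.png

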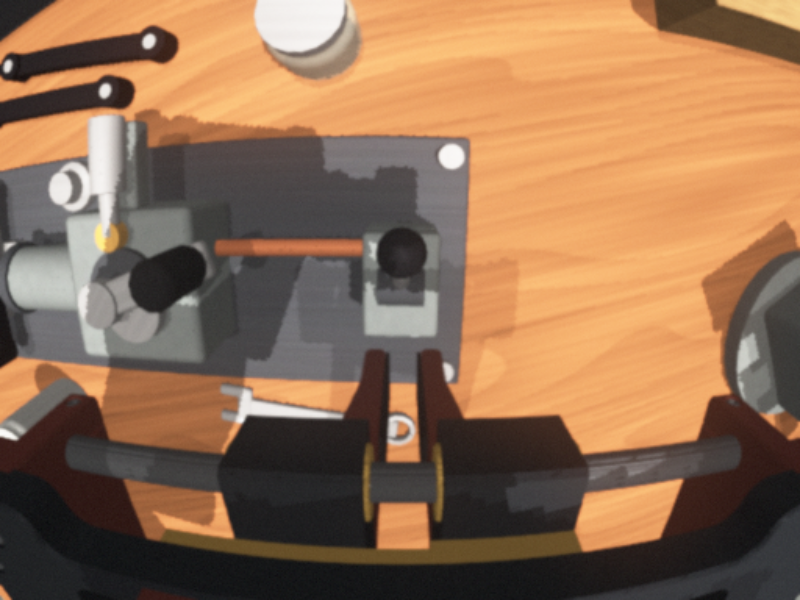

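The lever now leans to pump +x and rests against its stop (18 N when pressed). The ball is at image (402,252). Next I go above the knob.

```bash
python3 -m inch '1.5 2.7 0.3 0 0 0 5;1.5 2.7 0.2 0 0 0 5;1.5 2.7 0 0 0 0 5;1.3 2.7 0 0 0 0 5;0 0 0 0 0 0 5;0 0 0 0 0 0 5'
python3 look.py wrist,scene,top knob_mid,crank_axis e
```

```text
time: 5.72
position: [0.5674, -0.1054, 0.1949]
ee_rot: [0.086, -0.701, 0.086, 0.702]
force: [-0.7, -0.7, -0.2]
gripper_width: 0.566
5.72 [ 0.5674 -0.1054  0.1949] F [-0.7 -0.7 -0.2] jaw [-0.242 -0.97   0.   ] x [-0.001  0.    -1.   ] w 0.566 q [-0.2   0.39  1.76 -0.    1.    1.61]
wrist knob_mid [([0.571, -0.105, 0.152], 0.79)]
wrist crank_axis [([0.563, -0.034, 0.118], 0.85), ([0.776, 0.007, -0.0], 0.16)]
scene knob_mid [([0.573, -0.108, 0.147], 0.53)]
scene crank_axis [([0.57, -0.031, 0.118], 0.9)]
top knob_mid []
top crank_axis [([0.561, -0.035, 0.121], 0.62), ([0.608, 0.13, 0.052], 0.25)]
```

View pics/e_wrist.png

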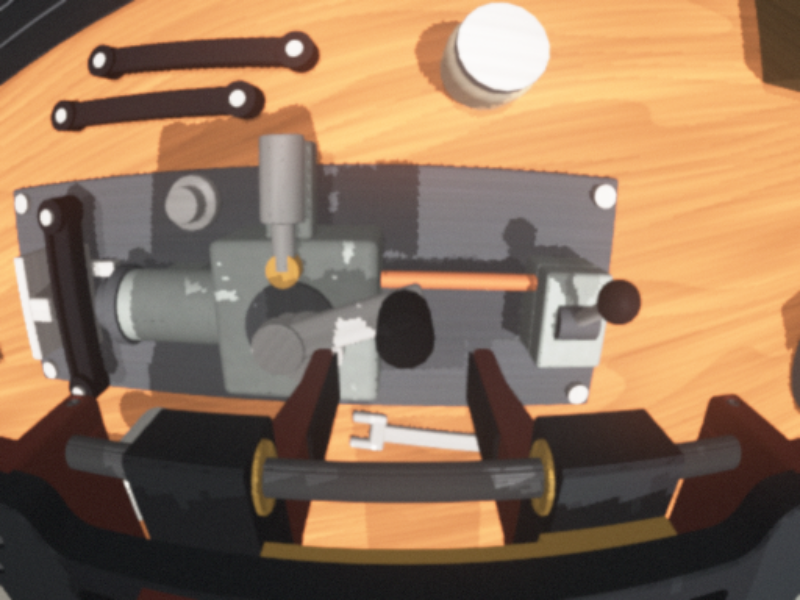

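The knob at (405,330) is centred between the fingers, and the hub at (277,345) is clear. I descend and grip.

```bash
python3 -m inch '0.4 -0.2 -2 0 0 0 5;0 0 -2.2 0 0 0 5;0 0 -2 0 0 0 5;0 0 0 0 0 0 2;0 0 0 0 0 0 2;0 0 0 0 0 0 2;0 0 0 0 0 0 2;0 0 0 0 0 0 2;0 0 0 0 0 0 2'
python3 look.py wrist knob_mid,crank_axis f
```

```text
time: 6.92
position: [0.5722, -0.1084, 0.1348]
ee_rot: [-0.087, 0.703, -0.087, -0.701]
force: [1.3, 3.0, 0.4]
gripper_width: 0.298
6.92 [ 0.5722 -0.1084  0.1348] F [1.3 3.  0.4] jaw [-0.245 -0.97  -0.001] x [ 0.002  0.    -1.   ] w 0.298 q [-0.21  0.47  1.79  0.    0.88  1.61]
wrist knob_mid [([0.57, -0.104, 0.152], 0.87)]
wrist crank_axis [([0.562, -0.034, 0.118], 0.62), ([0.61, 0.128, 0.051], 0.51)]
```

```bash
cat > arc.py <<'E'
# plan: python3 arc.py cx cy turned n step [dx dy]  -> rows along the circle (cumulative rounding); also the force report
import sys,numpy as np
from station import env
cx,cy,t0,n,st=map(float,sys.argv[1:6]); P0=np.array([0.572,-0.108]); f0=np.arctan2(-0.0745,0.0085)
s=env.state();p=s["position"][:2];d=p-[cx,cy];r=np.hypot(*d);u=d/r;tc=np.array([u[1],-u[0]]);F=s["force"][:2]
print("t",round(s["time"],2),"z",round(s["position"][2],4),"r",round(r,4),"turned",round((f0-np.arctan2(d[1],d[0]))%(2*np.pi),3),"Frad",round(F@u,1),"Ftan(cw+)",round(F@tc,1),"w",round(s["gripper_width"],3),"p",np.round(p,4))
a=f0-t0-st*np.arange(int(n)+1);q=np.round(7.5*np.c_[np.cos(a),np.sin(a)],2);e=np.diff(q,axis=0)
print(";".join(f"{x:.2f} {y:.2f} 0 0 0 0 2" for x,y in e))
E
python3 arc.py .5635 -.0335 0 12 .08
```

```text
t 7.07 z 0.1345 r 0.0755 turned 6.283 Frad -3.7 Ftan(cw+) -2.0 w 0.3 p [ 0.5721 -0.1085]
-0.60 -0.05 0 0 0 0 2;-0.60 0.01 0 0 0 0 2;-0.60 0.05 0 0 0 0 2;-0.59 0.10 0 0 0 0 2;-0.58 0.15 0 0 0 0 2;-0.57 0.19 0 0 0 0 2;-0.55 0.23 0 0 0 0 2;-0.53 0.29 0 0 0 0 2;-0.50 0.32 0 0 0 0 2;-0.48 0.36 0 0 0 0 2;-0.45 0.40 0 0 0 0 2;-0.42 0.43 0 0 0 0 2
```

```bash
python3 -m inch '-0.60 -0.05 0 0 0 0 2;-0.60 0.01 0 0 0 0 2;-0.60 0.05 0 0 0 0 2;-0.59 0.10 0 0 0 0 2;-0.58 0.15 0 0 0 0 2;-0.57 0.19 0 0 0 0 2'; python3 arc.py .5635 -.0335 .48 1 .08; python3 -m inch '-0.55 0.23 0 0 0 0 2;-0.53 0.29 0 0 0 0 2;-0.50 0.32 0 0 0 0 2;-0.48 0.36 0 0 0 0 2;-0.45 0.40 0 0 0 0 2;-0.42 0.43 0 0 0 0 2'; python3 arc.py .5635 -.0335 .96 12 .08
```

```text
time: 7.57
position: [0.5374, -0.1027, 0.1342]
ee_rot: [-0.089, 0.703, -0.087, -0.7]
force: [9.0, 13.5, -3.0]
gripper_width: 0.298
t 7.57 z 0.1342 r 0.0739 turned 0.474 Frad -15.8 Ftan(cw+) -3.6 w 0.298 p [ 0.5374 -0.1027]
-0.55 0.23 0 0 0 0 2
time: 8.07
position: [0.5105, -0.0828, 0.1346]
ee_rot: [-0.088, 0.705, -0.087, -0.699]
force: [16.0, 10.8, -9.2]
gripper_width: 0.298
t 8.07 z 0.1346 r 0.0724 turned 0.934 Frad -19.1 Ftan(cw+) -3.0 w 0.298 p [ 0.5105 -0.0828]
-0.38 0.46 0 0 0 0 2;-0.34 0.50 0 0 0 0 2;-0.30 0.52 0 0 0 0 2;-0.26 0.54 0 0 0 0 2;-0.21 0.56 0 0 0 0 2;-0.17 0.58 0 0 0 0 2;-0.12 0.58 0 0 0 0 2;-0.07 0.60 0 0 0 0 2;-0.03 0.60 0 0 0 0 2;0.02 0.60 0 0 0 0 2;0.07 0.59 0 0 0 0 2;0.12 0.59 0 0 0 0 2
```

```bash
sed -i 's/,0.0085)/,0.005)/' arc.py; python3 -m inch '-0.32 0.46 0 0 0 0 2;-0.28 0.50 0 0 0 0 2;-0.24 0.52 0 0 0 0 2;-0.20 0.54 0 0 0 0 2;-0.15 0.56 0 0 0 0 2;-0.11 0.58 0 0 0 0 2'; python3 arc.py .5671 -.0336 1.4 1 .08
python3 -m inch '-0.12 0.58 0 0 0 0 2;-0.07 0.60 0 0 0 0 2;-0.03 0.60 0 0 0 0 2;0.02 0.60 0 0 0 0 2'; sed -i 's/f0-t0-st/-1.457-t0-st/' arc.py;python3 arc.py .5671 -.0336 1.76 12 .08
```

```text
time: 8.57
position: [0.4949, -0.0527, 0.1345]
ee_rot: [-0.087, 0.703, -0.087, -0.701]
force: [3.3, -1.7, 0.3]
gripper_width: 0.3
t 8.57 z 0.1345 r 0.0747 turned 1.379 Frad -2.7 Ftan(cw+) -2.5 w 0.3 p [ 0.4949 -0.0527]
-0.12 0.59 0 0 0 0 2
time: 8.9
position: [0.4921, -0.0282, 0.1341]
ee_rot: [-0.087, 0.702, -0.087, -0.701]
force: [3.4, -2.6, 4.6]
gripper_width: 0.302
t 8.9 z 0.1341 r 0.0752 turned 1.71 Frad -3.6 Ftan(cw+) -2.4 w 0.302 p [ 0.4921 -0.0282]
0.07 0.59 0 0 0 0 2;0.12 0.59 0 0 0 0 2;0.16 0.58 0 0 0 0 2;0.21 0.56 0 0 0 0 2;0.25 0.54 0 0 0 0 2;0.30 0.52 0 0 0 0 2;0.33 0.50 0 0 0 0 2;0.38 0.47 0 0 0 0 2;0.41 0.44 0 0 0 0 2;0.44 0.40 0 0 0 0 2;0.48 0.36 0 0 0 0 2;0.50 0.33 0 0 0 0 2
```

```bash
python3 -m inch '0.07 0.59 0 0 0 0 2;0.12 0.59 0 0 0 0 2;0.16 0.58 0 0 0 0 2;0.21 0.56 0 0 0 0 2;0.25 0.54 0 0 0 0 2;0.30 0.52 0 0 0 0 2'>/dev/null; python3 arc.py .5671 -.0336 2.24 1 .08
python3 -m inch '0.33 0.50 0 0 0 0 2;0.38 0.47 0 0 0 0 2;0.41 0.44 0 0 0 0 2;0.44 0.40 0 0 0 0 2;0.48 0.36 0 0 0 0 2;0.50 0.33 0 0 0 0 2'>/dev/null;python3 arc.py .5671 -.0336 2.72 12 .08
```

```text
t 9.4 z 0.1338 r 0.0757 turned 2.184 Frad -3.3 Ftan(cw+) -2.4 w 0.297 p [0.5024 0.0058]
0.33 0.50 0 0 0 0 2
t 9.9 z 0.1338 r 0.0761 turned 2.65 Frad -0.3 Ftan(cw+) -2.5 w 0.304 p [0.5267 0.0309]
0.53 0.29 0 0 0 0 2;0.55 0.24 0 0 0 0 2;0.57 0.20 0 0 0 0 2;0.58 0.15 0 0 0 0 2;0.59 0.10 0 0 0 0 2;0.59 0.06 0 0 0 0 2;0.60 0.01 0 0 0 0 2;0.60 -0.04 0 0 0 0 2;0.60 -0.09 0 0 0 0 2;0.58 -0.13 0 0 0 0 2;0.57 -0.18 0 0 0 0 2;0.56 -0.23 0 0 0 0 2
```

```bash
python3 look.py scene,wrist,top valve_tip,ram_face,work_face,crank_axis g; python3 - <<'E'
import cv2,numpy as np
a=cv2.imread("pics/g_scene.png");b=cv2.imread("pics/g_wrist.png")
cv2.imwrite("pics/g2.png",np.hstack([cv2.resize(a[280:560,150:550],(400,280)),cv2.resize(b,(400,300))[:280]]))
E
```

```text
9.9 [0.5267 0.0309 0.1338] F [-2.  -1.6 11.8] jaw [-0.244 -0.97   0.001] x [-0.003 -0.    -1.   ] w 0.304 q [ 0.04  0.41  1.91 -0.    0.83  1.85]
scene valve_tip [([0.544, -0.224, 0.127], 0.69)]
scene ram_face [([0.617, 0.152, 0.052], 0.69), ([0.613, 0.13, 0.049], 0.5)]
scene work_face [([0.613, 0.152, 0.053], 0.61), ([0.698, -0.202, 0.0], 0.59)]
scene crank_axis [([0.569, -0.03, 0.118], 0.83)]
wrist valve_tip [([0.464, 0.164, 0.004], 0.22)]
wrist ram_face [([0.608, 0.133, 0.05], 0.71), ([0.614, 0.152, 0.05], 0.62)]
wrist work_face [([0.66, 0.036, 0.012], 0.66), ([0.613, 0.154, 0.05], 0.57)]
wrist crank_axis [([0.564, -0.033, 0.12], 0.89), ([0.607, 0.128, 0.048], 0.72)]
top valve_tip [([0.545, -0.228, 0.13], 0.52)]
top ram_face [([0.611, 0.13, 0.052], 0.62)]
top work_face [([0.615, 0.156, 0.052], 0.6)]
top crank_axis []
```

View pics/g2.png

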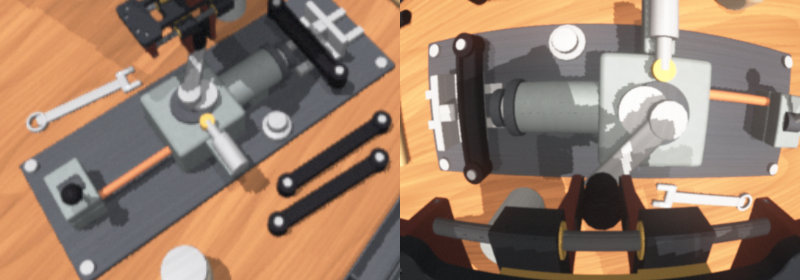

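Lever is over at its +x stop (ball about 63–68 mm across), and the ram has advanced about 5 mm. I keep winding.

```bash
python3 -m inch '0.53 0.29 0 0 0 0 2;0.55 0.24 0 0 0 0 2;0.57 0.20 0 0 0 0 2;0.58 0.15 0 0 0 0 2;0.59 0.10 0 0 0 0 2;0.59 0.06 0 0 0 0 2'>/dev/null; python3 arc.py .5671 -.0336 2.24 1 .08
python3 -m inch '0.60 0.01 0 0 0 0 2;0.60 -0.04 0 0 0 0 2;0.60 -0.09 0 0 0 0 2;0.58 -0.13 0 0 0 0 2;0.57 -0.18 0 0 0 0 2;0.56 -0.23 0 0 0 0 2'>/dev/null;python3 arc.py .5671 -.0336 3.68 12 .08
```

```text
t 11.15 z 0.1341 r 0.0762 turned 3.125 Frad 4.8 Ftan(cw+) -2.4 w 0.297 p [0.5608 0.0423]
0.33 0.50 0 0 0 0 2
t 11.65 z 0.1329 r 0.0767 turned 3.517 Frad 18.2 Ftan(cw+) -26.1 w 0.301 p [0.5904 0.0394]
0.54 -0.26 0 0 0 0 2;0.51 -0.32 0 0 0 0 2;0.49 -0.35 0 0 0 0 2;0.45 -0.38 0 0 0 0 2;0.43 -0.43 0 0 0 0 2;0.39 -0.46 0 0 0 0 2;0.35 -0.48 0 0 0 0 2;0.31 -0.51 0 0 0 0 2;0.27 -0.54 0 0 0 0 2;0.23 -0.56 0 0 0 0 2;0.18 -0.57 0 0 0 0 2;0.13 -0.58 0 0 0 0 2
```

Resistance jumped to 26 N, more than expected, so I hold still and look.

```bash
python3 -m inch '0 0 0 0 0 0 2;0 0 0 0 0 0 2'; python3 arc.py .5671 -.0336 3.68 1 .08; python3 look.py scene,wrist crank_axis,knob_mid,ram_face h;  python3 - <<'E'
import cv2,numpy as np
a=cv2.imread("pics/h_scene.png");b=cv2.imread("pics/h_wrist.png")
cv2.imwrite("pics/h2.png",np.hstack([a[180:580,200:600],cv2.resize(b,(400,300))[[min(i*300//400,299) for i in range(400)]]]))
E
```

```text
time: 11.82
position: [0.591, 0.0393, 0.1329]
ee_rot: [0.089, -0.697, 0.086, 0.707]
force: [-14.9, 21.5, 18.8]
gripper_width: 0.301
t 11.82 z 0.1329 r 0.0767 turned 3.526 Frad 15.8 Ftan(cw+) -20.8 w 0.301 p [0.591  0.0393]
0.54 -0.26 0 0 0 0 2
11.82 [0.591  0.0393 0.1329] F [-14.9  21.5  18.8] jaw [-0.246 -0.969 -0.003] x [-0.014  0.007 -1.   ] w 0.301 q [0.04 0.5  1.75 0.01 0.9  1.86]
scene crank_axis [([0.568, -0.03, 0.116], 0.73), ([0.702, -0.202, -0.0], 0.27)]
scene knob_mid [([0.657, 0.039, 0.014], 0.65), ([0.586, 0.041, 0.148], 0.47)]
scene ram_face []
wrist crank_axis [([0.563, -0.032, 0.12], 0.8)]
wrist knob_mid [([0.583, 0.044, 0.154], 0.76), ([0.615, 0.152, 0.051], 0.43)]
wrist ram_face [([0.608, 0.134, 0.049], 0.9)]
```

View pics/h2.png

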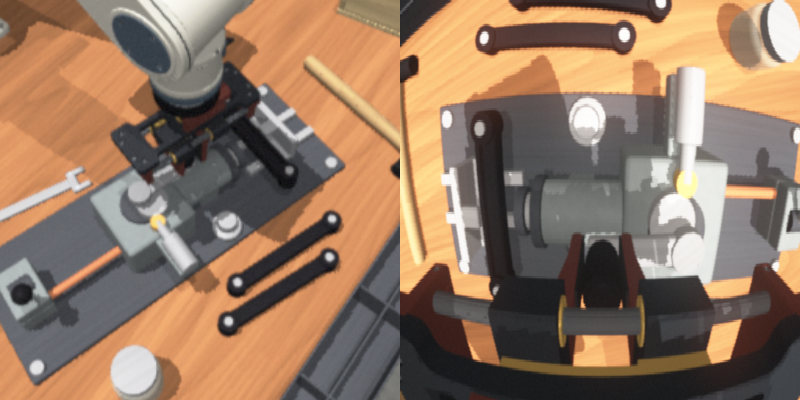

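Nothing collides: the brass-tipped spring plunger is riding up on the cam at the hub, so this is the heavy place. I continue gently with a small outward correction.

```bash
python3 arc.py .5671 -.0336 3.68 12 .05; python3 -m inch '0.34 -0.12 0 0 0 0 2;0.33 -0.14 0 0 0 0 2;0.32 -0.15 0 0 0 0 2'; python3 arc.py .5671 -.0336 3.83 12 .06
```

```text
t 12.22 z 0.133 r 0.0767 turned 3.53 Frad 15.3 Ftan(cw+) -19.6 w 0.301 p [0.5913 0.0391]
0.34 -0.16 0 0 0 0 2;0.33 -0.18 0 0 0 0 2;0.32 -0.19 0 0 0 0 2;0.31 -0.22 0 0 0 0 2;0.29 -0.22 0 0 0 0 2;0.29 -0.24 0 0 0 0 2;0.28 -0.26 0 0 0 0 2;0.26 -0.27 0 0 0 0 2;0.24 -0.28 0 0 0 0 2;0.24 -0.29 0 0 0 0 2;0.22 -0.31 0 0 0 0 2;0.20 -0.31 0 0 0 0 2
time: 12.47
position: [0.6008, 0.0359, 0.1328]
ee_rot: [0.09, -0.696, 0.086, 0.707]
force: [-15.3, 23.7, 15.4]
gripper_width: 0.297
t 12.47 z 0.1328 r 0.0772 turned 3.66 Frad 14.6 Ftan(cw+) -24.1 w 0.297 p [0.6008 0.0359]
0.37 -0.26 0 0 0 0 2;0.35 -0.28 0 0 0 0 2;0.34 -0.30 0 0 0 0 2;0.32 -0.31 0 0 0 0 2;0.29 -0.34 0 0 0 0 2;0.28 -0.35 0 0 0 0 2;0.26 -0.37 0 0 0 0 2;0.23 -0.39 0 0 0 0 2;0.21 -0.40 0 0 0 0 2;0.19 -0.41 0 0 0 0 2;0.16 -0.42 0 0 0 0 2;0.14 -0.42 0 0 0 0 2
```

```bash
python3 -m inch '0.39 -0.23 0.03 0 0 0 2;0.37 -0.25 0.03 0 0 0 2;0.35 -0.27 0.03 0 0 0 2;0.33 -0.29 0.03 0 0 0 2'; python3 arc.py .5671 -.0326 4.07 1 .06;python3 -m inch '0.29 -0.34 0 0 0 0 2;0.28 -0.35 0 0 0 0 2;0.26 -0.37 0 0 0 0 2'; python3 arc.py .5671 -.0326 4.25 12 .06
```

```text
time: 12.8
position: [0.6167, 0.0261, 0.1338]
ee_rot: [0.09, -0.697, 0.085, 0.706]
force: [-11.4, 26.1, 7.9]
gripper_width: 0.301
t 12.8 z 0.1338 r 0.0768 turned 3.91 Frad 12.6 Ftan(cw+) -25.6 w 0.301 p [0.6167 0.0261]
0.29 -0.34 0 0 0 0 2
time: 13.05
position: [0.6276, 0.0155, 0.1343]
ee_rot: [0.09, -0.699, 0.085, 0.704]
force: [-1.5, 22.0, 4.0]
gripper_width: 0.303
t 13.05 z 0.1343 r 0.0773 turned 4.107 Frad 12.6 Ftan(cw+) -18.2 w 0.303 p [0.6276 0.0155]
0.23 -0.39 0 0 0 0 2;0.21 -0.40 0 0 0 0 2;0.19 -0.41 0 0 0 0 2;0.16 -0.42 0 0 0 0 2;0.14 -0.42 0 0 0 0 2;0.11 -0.44 0 0 0 0 2;0.08 -0.44 0 0 0 0 2;0.06 -0.45 0 0 0 0 2;0.03 -0.45 0 0 0 0 2;0.00 -0.45 0 0 0 0 2;-0.03 -0.45 0 0 0 0 2;-0.05 -0.44 0 0 0 0 2
```

```bash
python3 -m inch '0.25 -0.37 0 0 0 0 2;0.23 -0.38 0 0 0 0 2;0.21 -0.39 0 0 0 0 2;0.18 -0.41 0 0 0 0 2;0.16 -0.41 0 0 0 0 2;0.13 -0.42 0 0 0 0 2'; python3 arc.py .5671 -.0326 4.61 1 .06;python3 -m inch '0.08 -0.44 0 0 0 0 2;0.06 -0.45 0 0 0 0 2;0.03 -0.45 0 0 0 0 2;0.00 -0.45 0 0 0 0 2'; python3 arc.py .5671 -.0326 4.85 12 .06
```

```text
time: 13.55
position: [0.6422, -0.0122, 0.1349]
ee_rot: [-0.088, 0.702, -0.086, -0.701]
force: [3.8, 6.5, 0.6]
gripper_width: 0.298
t 13.55 z 0.1349 r 0.0778 turned 4.515 Frad 5.4 Ftan(cw+) -5.2 w 0.298 p [ 0.6422 -0.0122]
0.08 -0.44 0 0 0 0 2
time: 13.88
position: [0.645, -0.0314, 0.1352]
ee_rot: [-0.088, 0.703, -0.087, -0.7]
force: [7.8, -1.9, 2.9]
gripper_width: 0.307
t 13.88 z 0.1352 r 0.0779 turned 4.764 Frad 7.8 Ftan(cw+) 2.0 w 0.307 p [ 0.645  -0.0314]
-0.03 -0.45 0 0 0 0 2;-0.05 -0.44 0 0 0 0 2;-0.08 -0.45 0 0 0 0 2;-0.10 -0.44 0 0 0 0 2;-0.13 -0.43 0 0 0 0 2;-0.16 -0.42 0 0 0 0 2;-0.18 -0.41 0 0 0 0 2;-0.20 -0.40 0 0 0 0 2;-0.23 -0.39 0 0 0 0 2;-0.25 -0.37 0 0 0 0 2;-0.28 -0.36 0 0 0 0 2;-0.29 -0.34 0 0 0 0 2
```

```bash
sed -i 's/7\.5\*/7.62*/' arc.py; python3 -m inch '0.00 -0.45 0 0 0 0 2;-0.02 -0.44 0 0 0 0 2;-0.05 -0.45 0 0 0 0 2;-0.07 -0.44 0 0 0 0 2;-0.11 -0.43 0 0 0 0 2;-0.14 -0.42 0 0 0 0 2'; python3 arc.py .5688 -.0325 5.21 1 .06;python3 -m inch '-0.18 -0.41 0 0 0 0 2;-0.20 -0.40 0 0 0 0 2;-0.23 -0.39 0 0 0 0 2;-0.25 -0.37 0 0 0 0 2;-0.28 -0.36 0 0 0 0 2'; python3 arc.py .5688 -.0325 5.51 12 .07
```

```text
time: 14.38
position: [0.641, -0.0582, 0.135]
ee_rot: [-0.088, 0.703, -0.087, -0.7]
force: [8.5, -0.2, 0.1]
gripper_width: 0.299
t 14.38 z 0.135 r 0.0767 turned 5.122 Frad 8.0 Ftan(cw+) -2.7 w 0.299 p [ 0.641  -0.0582]
-0.19 -0.42 0 0 0 0 2
time: 14.8
position: [0.63, -0.0783, 0.1352]
ee_rot: [-0.087, 0.703, -0.087, -0.7]
force: [9.1, -3.5, -0.6]
gripper_width: 0.297
t 14.8 z 0.1352 r 0.0765 turned 5.422 Frad 9.4 Ftan(cw+) -2.6 w 0.297 p [ 0.63   -0.0783]
-0.35 -0.41 0 0 0 0 2;-0.38 -0.37 0 0 0 0 2;-0.41 -0.35 0 0 0 0 2;-0.42 -0.32 0 0 0 0 2;-0.45 -0.29 0 0 0 0 2;-0.47 -0.25 0 0 0 0 2;-0.48 -0.23 0 0 0 0 2;-0.50 -0.19 0 0 0 0 2;-0.51 -0.15 0 0 0 0 2;-0.52 -0.12 0 0 0 0 2;-0.53 -0.08 0 0 0 0 2;-0.53 -0.04 0 0 0 0 2
```

```bash
python3 -m inch '-0.33 -0.42 0 0 0 0 2;-0.36 -0.39 0 0 0 0 2;-0.39 -0.36 0 0 0 0 2;-0.41 -0.34 0 0 0 0 2;-0.43 -0.31 0 0 0 0 2;-0.45 -0.27 0 0 0 0 2;-0.48 -0.23 0 0 0 0 2;-0.50 -0.19 0 0 0 0 2;-0.51 -0.15 0 0 0 0 2;-0.52 -0.12 0 0 0 0 2;-0.53 -0.08 0 0 0 0 2;-0.53 -0.04 0 0 0 0 2'; python3 arc.py .5688 -.0325 6.35 12 .08
```

```text
time: 15.8
position: [0.5735, -0.1082, 0.1348]
ee_rot: [-0.086, 0.702, -0.088, -0.702]
force: [2.7, -8.4, 1.5]
gripper_width: 0.3
t 15.8 z 0.1348 r 0.0758 turned 0.005 Frad 8.5 Ftan(cw+) -2.2 w 0.3 p [ 0.5735 -0.1082]
-0.61 -0.01 0 0 0 0 2;-0.61 0.05 0 0 0 0 2;-0.60 0.09 0 0 0 0 2;-0.59 0.14 0 0 0 0 2;-0.58 0.19 0 0 0 0 2;-0.57 0.23 0 0 0 0 2;-0.54 0.28 0 0 0 0 2;-0.52 0.32 0 0 0 0 2;-0.49 0.36 0 0 0 0 2;-0.46 0.40 0 0 0 0 2;-0.43 0.43 0 0 0 0 2;-0.39 0.47 0 0 0 0 2
```

```bash
python3 -m inch '-0.61 -0.04 0 0 0 0 2;-0.61 0.02 0 0 0 0 2;-0.60 0.06 0 0 0 0 2;-0.59 0.11 0 0 0 0 2;-0.58 0.17 0 0 0 0 2;-0.57 0.22 0 0 0 0 2;-0.54 0.28 0 0 0 0 2;-0.52 0.32 0 0 0 0 2;-0.49 0.36 0 0 0 0 2;-0.46 0.40 0 0 0 0 2;-0.43 0.43 0 0 0 0 2;-0.39 0.47 0 0 0 0 2'; python3 arc.py .5688 -.0325 7.31 12 .08
```

```text
time: 16.8
position: [0.5101, -0.0783, 0.1348]
ee_rot: [-0.088, 0.702, -0.087, -0.701]
force: [8.8, 3.6, -5.8]
gripper_width: 0.299
t 16.8 z 0.1348 r 0.0744 turned 0.976 Frad -9.1 Ftan(cw+) -2.5 w 0.299 p [ 0.5101 -0.0783]
-0.35 0.50 0 0 0 0 2;-0.32 0.52 0 0 0 0 2;-0.26 0.55 0 0 0 0 2;-0.23 0.56 0 0 0 0 2;-0.18 0.59 0 0 0 0 2;-0.13 0.59 0 0 0 0 2;-0.08 0.61 0 0 0 0 2;-0.04 0.60 0 0 0 0 2;0.01 0.61 0 0 0 0 2;0.07 0.61 0 0 0 0 2;0.11 0.60 0 0 0 0 2;0.16 0.59 0 0 0 0 2
```

```bash
python3 -m inch '-0.33 0.51 0 0 0 0 2;-0.29 0.53 0 0 0 0 2;-0.23 0.56 0 0 0 0 2;-0.20 0.57 0 0 0 0 2;-0.15 0.59 0 0 0 0 2;-0.11 0.59 0 0 0 0 2;-0.08 0.61 0 0 0 0 2;-0.04 0.60 0 0 0 0 2;0.01 0.61 0 0 0 0 2;0.07 0.61 0 0 0 0 2;0.11 0.60 0 0 0 0 2;0.16 0.59 0 0 0 0 2'; python3 arc.py .5688 -.0325 8.27 12 .08
```

```text
time: 17.8
position: [0.4993, -0.0096, 0.1349]
ee_rot: [-0.087, 0.702, -0.087, -0.701]
force: [6.5, -4.6, -4.3]
gripper_width: 0.301
t 17.8 z 0.1349 r 0.0732 turned 1.956 Frad -7.6 Ftan(cw+) -2.4 w 0.301 p [ 0.4993 -0.0096]
0.20 0.57 0 0 0 0 2;0.25 0.56 0 0 0 0 2;0.29 0.53 0 0 0 0 2;0.34 0.51 0 0 0 0 2;0.37 0.48 0 0 0 0 2;0.41 0.45 0 0 0 0 2;0.45 0.42 0 0 0 0 2;0.48 0.37 0 0 0 0 2;0.51 0.34 0 0 0 0 2;0.53 0.30 0 0 0 0 2;0.55 0.25 0 0 0 0 2;0.58 0.21 0 0 0 0 2
```

```bash
python3 -m inch '0.23 0.57 0.04 0 0 0 2;0.28 0.56 0.04 0 0 0 2;0.32 0.53 0.04 0 0 0 2;0.36 0.51 0.04 0 0 0 2;0.37 0.48 0.04 0 0 0 2;0.41 0.45 0.04 0 0 0 2;0.45 0.42 0.04 0 0 0 2;0.48 0.37 0.04 0 0 0 2;0.51 0.34 0.04 0 0 0 2;0.53 0.30 0.04 0 0 0 2;0.55 0.25 0 0 0 0 2'; python3 arc.py .5688 -.0325 9.15 12 .06
```

```text
time: 18.72
position: [0.5412, 0.0354, 0.1359]
ee_rot: [0.084, -0.7, 0.089, 0.704]
force: [6.1, -18.2, -21.1]
gripper_width: 0.301
t 18.72 z 0.1359 r 0.0733 turned 2.823 Frad -19.2 Ftan(cw+) -1.2 w 0.301 p [0.5412 0.0354]
0.43 0.16 0 0 0 0 2;0.44 0.14 0 0 0 0 2;0.44 0.10 0 0 0 0 2;0.45 0.09 0 0 0 0 2;0.46 0.05 0 0 0 0 2;0.45 0.03 0 0 0 0 2;0.46 0.00 0 0 0 0 2;0.46 -0.03 0 0 0 0 2;0.45 -0.06 0 0 0 0 2;0.45 -0.08 0 0 0 0 2;0.44 -0.11 0 0 0 0 2;0.44 -0.13 0 0 0 0 2
```

```bash
python3 -m inch '0.43 0.13 -0.06 0 0 0 2;0.44 0.11 -0.06 0 0 0 2;0.44 0.07 -0.06 0 0 0 2;0.45 0.06 -0.06 0 0 0 2;0.46 0.03 -0.06 0 0 0 2;0.45 0.02 -0.05 0 0 0 2'; python3 arc.py .5688 -.0325 9.51 12 .06
```

```text
time: 19.22
position: [0.568, 0.0418, 0.1343]
ee_rot: [0.086, -0.7, 0.088, 0.704]
force: [-2.4, -5.3, 1.2]
gripper_width: 0.302
t 19.22 z 0.1343 r 0.0743 turned 3.197 Frad -5.3 Ftan(cw+) -2.5 w 0.302 p [0.568  0.0418]
0.46 0.00 0 0 0 0 2;0.46 -0.03 0 0 0 0 2;0.45 -0.06 0 0 0 0 2;0.45 -0.08 0 0 0 0 2;0.44 -0.11 0 0 0 0 2;0.44 -0.13 0 0 0 0 2;0.43 -0.17 0 0 0 0 2;0.41 -0.18 0 0 0 0 2;0.41 -0.21 0 0 0 0 2;0.39 -0.24 0 0 0 0 2;0.38 -0.26 0 0 0 0 2;0.36 -0.28 0 0 0 0 2
```

Nominal forces are restored. Now the second heavy place, in short steps.

```bash
python3 -m inch '0.46 0.00 0 0 0 0 2;0.46 -0.03 0 0 0 0 2;0.45 -0.06 0 0 0 0 2'>/dev/null; python3 arc.py .5688 -.0325 9.69 1 .06;  python3 -m inch '0.45 -0.08 0 0 0 0 2;0.44 -0.11 0 0 0 0 2;0.44 -0.13 0 0 0 0 2'>/dev/null; python3 arc.py .5688 -.0325 9.87 12 .06
```

```text
t 19.47 z 0.1339 r 0.0747 turned 3.349 Frad -1.8 Ftan(cw+) -12.9 w 0.297 p [0.5793 0.0415]
0.45 -0.08 0 0 0 0 2
t 19.72 z 0.1333 r 0.0753 turned 3.48 Frad 3.3 Ftan(cw+) -24.3 w 0.296 p [0.5889 0.04  ]
0.43 -0.17 0 0 0 0 2;0.41 -0.18 0 0 0 0 2;0.41 -0.21 0 0 0 0 2;0.39 -0.24 0 0 0 0 2;0.38 -0.26 0 0 0 0 2;0.36 -0.28 0 0 0 0 2;0.34 -0.30 0 0 0 0 2;0.33 -0.32 0 0 0 0 2;0.30 -0.34 0 0 0 0 2;0.28 -0.36 0 0 0 0 2;0.27 -0.38 0 0 0 0 2;0.24 -0.39 0 0 0 0 2
```

```bash
python3 -m inch '0.44 -0.15 0 0 0 0 2;0.42 -0.16 0 0 0 0 2;0.42 -0.19 0 0 0 0 2;0.40 -0.22 0 0 0 0 2;0.39 -0.24 0 0 0 0 2;0.37 -0.26 0 0 0 0 2'>/dev/null; python3 arc.py .5688 -.0325 9.69 1 .06;  python3 -m inch '0.35 -0.28 0 0 0 0 2;0.34 -0.30 0 0 0 0 2;0.31 -0.32 0 0 0 0 2;0.29 -0.35 0 0 0 0 2;0.28 -0.37 0 0 0 0 2;0.25 -0.38 0 0 0 0 2'>/dev/null; python3 arc.py .5688 -.0325 10.59 12 .06
```

```text
t 20.22 z 0.133 r 0.0765 turned 3.834 Frad 1.0 Ftan(cw+) -23.6 w 0.302 p [0.6136 0.0296]
0.45 -0.08 0 0 0 0 2
t 20.72 z 0.1331 r 0.0775 turned 4.211 Frad -4.0 Ftan(cw+) -10.6 w 0.298 p [0.6341 0.0092]
0.21 -0.40 0 0 0 0 2;0.19 -0.42 0 0 0 0 2;0.17 -0.42 0 0 0 0 2;0.13 -0.44 0 0 0 0 2;0.12 -0.44 0 0 0 0 2;0.08 -0.45 0 0 0 0 2;0.06 -0.45 0 0 0 0 2;0.03 -0.46 0 0 0 0 2;0.01 -0.46 0 0 0 0 2;-0.02 -0.45 0 0 0 0 2;-0.06 -0.46 0 0 0 0 2;-0.07 -0.45 0 0 0 0 2
```

```bash
python3 -m inch '0.21 -0.40 0 0 0 0 2;0.19 -0.42 0 0 0 0 2;0.17 -0.42 0 0 0 0 2;0.13 -0.44 0 0 0 0 2;0.12 -0.44 0 0 0 0 2;0.08 -0.45 0 0 0 0 2'>/dev/null; python3 arc.py .5688 -.0325 9.69 1 .06;  python3 -m inch '0.06 -0.45 0 0 0 0 2;0.03 -0.46 0 0 0 0 2;0.01 -0.46 0 0 0 0 2;-0.02 -0.45 0 0 0 0 2;-0.06 -0.46 0 0 0 0 2;-0.07 -0.45 0 0 0 0 2'>/dev/null; python3 arc.py .5688 -.0325 11.31 12 .07
```

```text
t 21.22 z 0.1335 r 0.0781 turned 4.618 Frad -5.0 Ftan(cw+) 2.9 w 0.305 p [ 0.6459 -0.02  ]
0.45 -0.08 0 0 0 0 2
t 21.72 z 0.1338 r 0.0785 turned 4.953 Frad -4.7 Ftan(cw+) -2.4 w 0.297 p [ 0.6461 -0.0461]
-0.13 -0.52 0 0 0 0 2;-0.16 -0.51 0 0 0 0 2;-0.19 -0.49 0 0 0 0 2;-0.23 -0.48 0 0 0 0 2;-0.27 -0.47 0 0 0 0 2;-0.29 -0.44 0 0 0 0 2;-0.33 -0.42 0 0 0 0 2;-0.35 -0.40 0 0 0 0 2;-0.38 -0.38 0 0 0 0 2;-0.41 -0.34 0 0 0 0 2;-0.43 -0.32 0 0 0 0 2;-0.45 -0.28 0 0 0 0 2
```

```bash
python3 -m inch '-0.15 -0.52 0 0 0 0 2;-0.18 -0.51 0 0 0 0 2;-0.21 -0.49 0 0 0 0 2;-0.25 -0.48 0 0 0 0 2;-0.27 -0.47 0 0 0 0 2;-0.29 -0.44 0 0 0 0 2;-0.33 -0.42 0 0 0 0 2;-0.35 -0.40 0 0 0 0 2;-0.38 -0.38 0 0 0 0 2;-0.41 -0.34 0 0 0 0 2;-0.43 -0.32 0 0 0 0 2;-0.45 -0.28 0 0 0 0 2'>/dev/null; python3 arc.py .5688 -.0325 12.15 12 .06; python3 look.py wrist,scene ram_face,work_face,valve_tip i
```

```text
t 22.72 z 0.1351 r 0.0774 turned 5.771 Frad -4.2 Ftan(cw+) -2.9 w 0.3 p [ 0.6112 -0.0973]
-0.40 -0.22 0 0 0 0 2;-0.41 -0.20 0 0 0 0 2;-0.43 -0.17 0 0 0 0 2;-0.43 -0.14 0 0 0 0 2;-0.44 -0.12 0 0 0 0 2;-0.45 -0.09 0 0 0 0 2;-0.45 -0.06 0 0 0 0 2;-0.46 -0.04 0 0 0 0 2;-0.45 -0.01 0 0 0 0 2;-0.46 0.02 0 0 0 0 2;-0.46 0.04 0 0 0 0 2;-0.45 0.08 0 0 0 0 2
22.72 [ 0.6112 -0.0973  0.1351] F [  0.1   5.1 -10. ] jaw [-0.245 -0.97  -0.   ] x [ 0.  0. -1.] w 0.3 q [-0.18  0.52  1.7   0.    0.92  1.64]
wrist ram_face [([0.616, 0.151, 0.049], 0.86)]
wrist work_face [([0.615, 0.152, 0.046], 0.66)]
wrist valve_tip [([0.549, -0.225, 0.126], 0.89)]
scene ram_face [([0.618, 0.148, 0.052], 0.76), ([0.605, -0.096, 0.124], 0.6)]
scene work_face [([0.613, 0.153, 0.053], 0.7), ([0.707, 0.349, 0.004], 0.17)]
scene valve_tip [([0.546, -0.222, 0.125], 0.44), ([0.605, -0.098, 0.149], 0.33)]
```

View pics/i_wrist.png

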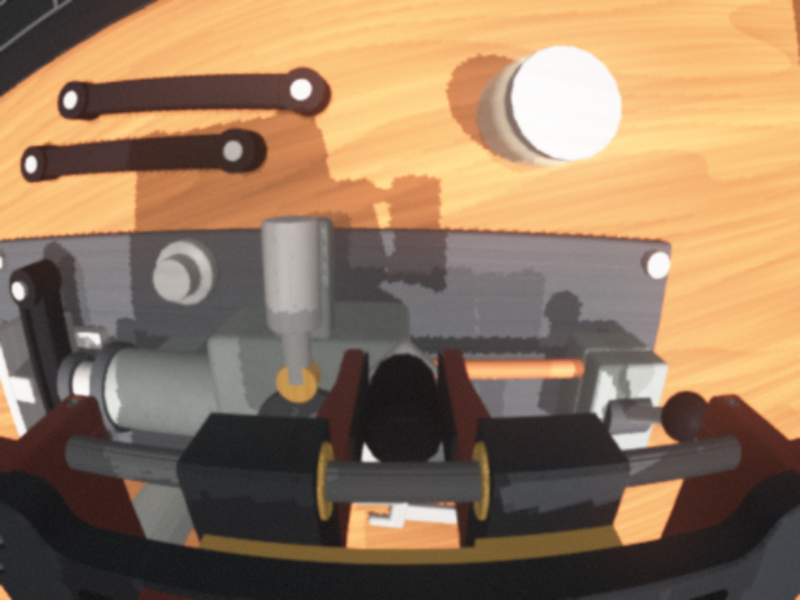

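The ram pad is a few mm short of the link at about (60,375). From here I use small checked steps.

```bash
python3 arc.py .5688 -.0325 12.15 12 .05|tail -1;python3 -m inch '-0.33 -0.18 0 0 0 0 2;-0.34 -0.17 0 0 0 0 2;-0.35 -0.15 0 0 0 0 2;-0.36 -0.13 0 0 0 0 2'>/dev/null; python3 arc.py .5688 -.0325 12.35 12 .05
```

```text
-0.33 -0.19 0 0 0 0 2;-0.34 -0.17 0 0 0 0 2;-0.35 -0.15 0 0 0 0 2;-0.36 -0.13 0 0 0 0 2;-0.36 -0.11 0 0 0 0 2;-0.37 -0.10 0 0 0 0 2;-0.37 -0.08 0 0 0 0 2;-0.38 -0.06 0 0 0 0 2;-0.38 -0.04 0 0 0 0 2;-0.38 -0.02 0 0 0 0 2;-0.38 0.00 0 0 0 0 2;-0.38 0.02 0 0 0 0 2
t 23.45 z 0.1355 r 0.0768 turned 5.956 Frad -4.1 Ftan(cw+) -2.3 w 0.298 p [ 0.5983 -0.1034]
-0.36 -0.11 0 0 0 0 2;-0.37 -0.10 0 0 0 0 2;-0.37 -0.08 0 0 0 0 2;-0.38 -0.06 0 0 0 0 2;-0.38 -0.04 0 0 0 0 2;-0.38 -0.02 0 0 0 0 2;-0.38 0.00 0 0 0 0 2;-0.38 0.02 0 0 0 0 2;-0.38 0.03 0 0 0 0 2;-0.38 0.06 0 0 0 0 2;-0.37 0.07 0 0 0 0 2;-0.37 0.10 0 0 0 0 2
```

```bash
python3 -m inch '-0.36 -0.11 0 0 0 0 2;-0.37 -0.10 0 0 0 0 2;-0.37 -0.08 0 0 0 0 2;-0.38 -0.06 0 0 0 0 2'>/dev/null; python3 arc.py .5688 -.0325 12.55 1 .05
```

```text
t 23.78 z 0.1356 r 0.0762 turned 6.162 Frad -3.3 Ftan(cw+) -1.9 w 0.299 p [ 0.583  -0.1074]
-0.38 -0.04 0 0 0 0 2
```

```bash
sleep 1; python3 -c "
from station import env;print(env.state()['time'])"
```

```text
23.7833
```

```bash
python3 -m inch '-0.38 -0.04 0 0 0 0 2;-0.38 -0.02 0 0 0 0 2;-0.38 0.00 0 0 0 0 2;-0.38 0.02 0 0 0 0 2'>/dev/null; python3 arc.py .5688 -.0325 12.75 8 .05
```

```text
t 24.12 z 0.1357 r 0.0755 turned 0.081 Frad 0.2 Ftan(cw+) -2.6 w 0.298 p [ 0.5677 -0.108 ]
-0.38 0.03 0 0 0 0 2;-0.38 0.06 0 0 0 0 2;-0.37 0.07 0 0 0 0 2;-0.37 0.10 0 0 0 0 2;-0.37 0.11 0 0 0 0 2;-0.35 0.13 0 0 0 0 2;-0.36 0.14 0 0 0 0 2;-0.34 0.17 0 0 0 0 2
```

```bash
python3 -m inch '-0.38 0.03 0 0 0 0 2;-0.38 0.06 0 0 0 0 2;-0.37 0.07 0 0 0 0 2;-0.37 0.10 0 0 0 0 2'>/dev/null; python3 arc.py .5688 -.0325 12.95 8 .05
```

```text
t 24.45 z 0.1357 r 0.0748 turned 0.287 Frad 5.5 Ftan(cw+) -2.3 w 0.298 p [ 0.5525 -0.1055]
-0.37 0.11 0 0 0 0 2;-0.35 0.13 0 0 0 0 2;-0.36 0.14 0 0 0 0 2;-0.34 0.17 0 0 0 0 2;-0.34 0.18 0 0 0 0 2;-0.32 0.19 0 0 0 0 2;-0.32 0.22 0 0 0 0 2;-0.30 0.23 0 0 0 0 2
```

```bash
python3 -m inch '-0.37 0.10 0 0 0 0 2;-0.35 0.12 0 0 0 0 2;-0.36 0.13 0 0 0 0 2;-0.34 0.16 0 0 0 0 2'>/dev/null; python3 arc.py .5688 -.0325 13.15 8 .05
```

```text
t 24.78 z 0.1356 r 0.0743 turned 0.495 Frad 4.8 Ftan(cw+) -1.7 w 0.302 p [ 0.538  -0.1001]
-0.34 0.18 0 0 0 0 2;-0.32 0.19 0 0 0 0 2;-0.32 0.22 0 0 0 0 2;-0.30 0.23 0 0 0 0 2;-0.29 0.24 0 0 0 0 2;-0.28 0.26 0 0 0 0 2;-0.27 0.27 0 0 0 0 2;-0.25 0.29 0 0 0 0 2
```

```bash
python3 -m inch '-0.34 0.18 0 0 0 0 2;-0.32 0.19 0 0 0 0 2;-0.32 0.22 0 0 0 0 2;-0.30 0.23 0 0 0 0 2'>/dev/null; python3 arc.py .5688 -.0325 13.35 8 .05
```

```text
t 25.12 z 0.1356 r 0.0737 turned 0.705 Frad 4.1 Ftan(cw+) -3.3 w 0.296 p [ 0.5249 -0.0917]
-0.29 0.24 0 0 0 0 2;-0.28 0.26 0 0 0 0 2;-0.27 0.27 0 0 0 0 2;-0.25 0.29 0 0 0 0 2;-0.24 0.29 0 0 0 0 2;-0.22 0.31 0 0 0 0 2;-0.21 0.32 0 0 0 0 2;-0.19 0.33 0 0 0 0 2
```

```bash
python3 -m inch '-0.29 0.24 0 0 0 0 2;-0.28 0.26 0 0 0 0 2;-0.27 0.27 0 0 0 0 2;-0.25 0.29 0 0 0 0 2'>/dev/null; python3 arc.py .5688 -.0325 13.55 8 .05
```

```text
t 25.45 z 0.1358 r 0.0729 turned 0.9 Frad 8.0 Ftan(cw+) -10.9 w 0.303 p [ 0.5148 -0.0816]
-0.24 0.29 0 0 0 0 2;-0.22 0.31 0 0 0 0 2;-0.21 0.32 0 0 0 0 2;-0.19 0.33 0 0 0 0 2;-0.18 0.34 0 0 0 0 2;-0.16 0.35 0 0 0 0 2;-0.14 0.35 0 0 0 0 2;-0.12 0.36 0 0 0 0 2
```

Firming: 10.9 N. I hold one row, then take one small step.

```bash
python3 -m inch '0 0 0 0 0 0 2'>/dev/null; python3 arc.py .5688 -.0325 13.55 1 .03;python3 -m inch '-0.15 0.17 0 0 0 0 2;0 0 0 0 0 0 2'>/dev/null; python3 arc.py .5688 -.0325 13.58 2 .03
```

```text
t 25.53 z 0.1359 r 0.0729 turned 0.896 Frad 7.4 Ftan(cw+) -8.7 w 0.301 p [ 0.5151 -0.0818]
-0.15 0.17 0 0 0 0 2
t 25.7 z 0.136 r 0.0728 turned 0.913 Frad 8.2 Ftan(cw+) -11.5 w 0.299 p [ 0.5143 -0.0807]
-0.14 0.18 0 0 0 0 2;-0.13 0.19 0 0 0 0 2
```

The give is 0.006 rad/N, which is pure arm flex, so the crank is firm. One more small step brings it to about 15 N.

```bash
python3 -m inch '-0.14 0.18 0 0 0 0 2;-0.04 0.06 0 0 0 0 2;0 0 0 0 0 0 2'>/dev/null; python3 arc.py .5688 -.0325 13.62 2 .03; python3 look.py wrist,scene,top ram_face,work_face,knob_mid j
```

```text
t 25.95 z 0.1363 r 0.0726 turned 0.939 Frad 8.0 Ftan(cw+) -15.5 w 0.298 p [ 0.5132 -0.0792]
-0.13 0.19 0 0 0 0 2;-0.13 0.19 0 0 0 0 2
25.95 [ 0.5132 -0.0792  0.1363] F [  3.8 -17.   -6.3] jaw [-0.243 -0.97   0.003] x [ 0.004 -0.004 -1.   ] w 0.298 q [-0.17  0.39  1.93 -0.01  0.82  1.65]
wrist ram_face [([0.613, 0.152, 0.049], 0.67), ([0.751, 0.055, -0.002], 0.67)]
wrist work_face [([0.61, 0.154, 0.051], 0.56)]
wrist knob_mid [([0.508, -0.078, 0.15], 0.56)]
scene ram_face [([0.615, 0.15, 0.052], 0.78), ([0.7, -0.202, -0.001], 0.15)]
scene work_face [([0.614, 0.154, 0.052], 0.96)]
scene knob_mid [([0.51, -0.079, 0.147], 0.45), ([0.458, 0.167, 0.002], 0.24)]
top ram_face [([0.614, 0.15, 0.047], 0.44)]
top work_face [([0.613, 0.153, 0.052], 0.89)]
top knob_mid []
```

Firm at 15.5 N after about 13.5 rad, as expected. I ease the arm's flex off before opening, watching the force.

```bash
python3 -m inch '0.10 -0.20 0 0 0 0 2;0.11 -0.21 0 0 0 0 2;0.12 -0.21 0 0 0 0 2;0 0 0 0 0 0 2'>/dev/null; python3 arc.py .5688 -.0325 13.62 2 .03
```

```text
t 26.88 z 0.1358 r 0.0733 turned 0.871 Frad -0.6 Ftan(cw+) -5.0 w 0.297 p [ 0.516  -0.0834]
-0.13 0.19 0 0 0 0 2;-0.13 0.19 0 0 0 0 2
```

```bash
python3 -m inch '0.09 -0.12 0 0 0 0 2;0.09 -0.11 0 0 0 0 2;0 0 0 0 0 0 2'>/dev/null; python3 arc.py .5688 -.0325 13.62 2 .03
```

```text
t 27.13 z 0.1355 r 0.0736 turned 0.848 Frad -4.2 Ftan(cw+) -1.1 w 0.302 p [ 0.517  -0.0848]
-0.13 0.19 0 0 0 0 2;-0.13 0.19 0 0 0 0 2
```

```bash
python3 -m inch '0 0 0 0 0 0 3.5;0 0 0 0 0 0 5;0 0 0 0 0 0 5;0 0 0 0 0 0 5'; python3 -m inch '0 0 1.5 0 0 0 5;0 0 2.5 0 0 0 5;0 0 2.5 0 0 0 5;0 0 2.5 0 0 0 5;-1 -1 1.5 0 0 0 5;-2 -2 0 0 0 0 5;-2 -3 0 0 0 0 5;0 0 0 0 0 0 5'; python3 look.py wrist,scene,top ram_face,work_face,knob_mid,valve_tip k
python3 - <<'E'
import cv2,numpy as np
a=cv2.imread("pics/k_scene.png");b=cv2.imread("pics/k_top.png")
cv2.imwrite("pics/k2.png",np.hstack([a[200:600,150:550],cv2.resize(b[150:400,250:600],(400,286))[[min(i*286//400,285) for i in range(400)]]]))
E
```

```text
time: 27.47
position: [0.5165, -0.0853, 0.1357]
ee_rot: [0.087, -0.702, 0.087, 0.702]
force: [-0.4, 0.5, -0.6]
gripper_width: 0.551
time: 28.13
position: [0.4637, -0.1481, 0.2408]
ee_rot: [0.087, -0.701, 0.088, 0.702]
force: [0.2, 0.6, 0.4]
gripper_width: 0.567
28.13 [ 0.4637 -0.1481  0.2408] F [0.2 0.6 0.4] jaw [-0.247 -0.969  0.001] x [-0.001 -0.001 -1.   ] w 0.567 q [-0.33  0.2   1.91 -0.    1.04  1.49]
wrist ram_face [([0.612, 0.151, 0.052], 0.98), ([0.748, 0.058, 0.0], 0.39)]
wrist work_face [([0.612, 0.153, 0.048], 0.94)]
wrist knob_mid [([0.513, -0.081, 0.152], 0.83)]
wrist valve_tip [([0.549, -0.22, 0.124], 0.79), ([0.514, -0.079, 0.118], 0.22)]
scene ram_face [([0.616, 0.152, 0.051], 0.66), ([0.514, -0.084, 0.146], 0.19)]
scene work_face [([0.61, 0.153, 0.052], 0.69), ([0.773, 0.008, -0.003], 0.61)]
scene knob_mid [([0.512, -0.085, 0.149], 0.74), ([0.563, -0.029, 0.0], 0.4)]
scene valve_tip [([0.545, -0.224, 0.126], 0.7), ([0.561, -0.031, 0.001], 0.65)]
top ram_face [([0.561, -0.034, 0.119], 0.59), ([0.613, 0.15, 0.048], 0.51)]
top work_face [([0.613, 0.156, 0.053], 0.64), ([0.397, -0.108, -0.001], 0.58)]
top knob_mid [([0.507, -0.088, 0.148], 0.48)]
top valve_tip [([0.614, 0.151, 0.049], 0.48), ([0.563, -0.032, -0.003], 0.19)]
```

View pics/k2.png

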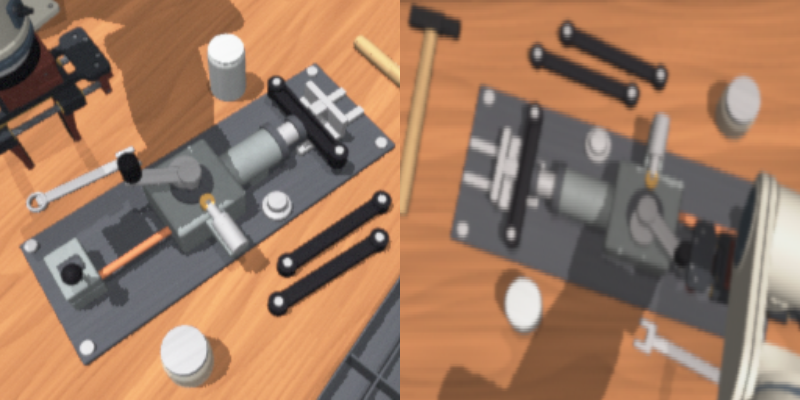

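The left half of the picture shows the ram against the link at (300,130), the lever over to +x at (72,270) and the knob free at (128,165). Everything else is in place.

```bash
python3 -c "
from station import env;print(env.hand_in())"
```

```text
the job is handed in; nothing more can be done
None
```

The job is done and handed in at about 28 s of robot time: the valve is closed, and the ram is up against the link arm with the crank released.

- **Valve:** I swung the lever over to the +x side until it pressed back with 18 N, which I took as its stop. The cameras put the ball 61–66 mm across, against about 68 mm for a full swing, and it had not moved at the final look.
- **Winding:** I wound about 13.5 rad clockwise by the knob at roughly 0.6–1 rad/s, holding it throughout. I paused twice: once for a camera look, and once for about half a second inside the first heavy place.
- **Firm stop:** Resistance rose to 15.5 N, with the knob giving only as the arm flexes, and I stopped there. I then eased the load to about 1 N before opening the fingers.
- **Last checks:** The knob stayed within camera accuracy of where I let go. The ram face measures 1–4 mm from the link face, which is the cameras' accuracy, and the picture shows no gap. The tool forces are near zero, and the other things on the bench look undisturbed.

**Disagreements:**
- The heavy places pushed back with about 24–26 N at the knob, not the stated 10 N. Their forward kick was only 2–3 N.
- The first heavy place came later than I read the description, at about 3.2–5.0 rad.
- Errors in my circle centre put up to about 19 N of sideways load on the knob at times.

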